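Seat a clamp post in the spring-plunger post holder

ROBOT

A 6-joint arm with a two-finger parallel gripper is mounted at the origin on a cart in front of the work surface, level with it; the furniture and walls round the work are solid. World frame = base frame: x ahead of the robot, y to its left, z up, the work surface at z = 0. Lengths are in mm, angles in degrees, forces in N, time in s.
With the tool pointing down it reaches from about 300 to 850 mm from the base axis. Payload 4.2 kg.
Tool frame: the origin (TCP) lies between the finger pads; the fingertips stand 22 mm ahead of it and the grasp point (between the pads) lies 3 mm ahead of it; z points along the fingers, y is the direction in which the jaws open and shut (so a half turn about z gives the same grasp; the last joint's range is limited). The gripper opens to 91 mm and grips with 3 to 60 N. Pads are 32 mm wide; open, the fingers measure 118 mm over their backs; the gripper's body (76 mm by 178 mm) begins 60 mm behind the grasp point.
Start: joints at [72.021, 18.312, 89.639, -0, 72.044, -1.146], TCP at [166.517, 550.375, 235.976] pointing down, gripper open.
Joint ranges: [-177.97, 177.97], [-48.28, 115.42], [12.27, 149.76], [-77.06, 257.06], [2.81, 150.46], [-146.56, 146.56]. Speed limits (degrees/s): [147.25, 147.25, 180, 180, 180, 180].

INTERFACE

Orientations are given as [roll, pitch, yaw] about the fixed x, y, z axes, in that order (R = Rz(yaw) Ry(pitch) Rx(roll)).
In Python, from workcell import telemetry, cams, env gives the robot as it stands.
- The arm moves only by the shell command python3 -m inch 'ROWS' [FORCE]. ROWS is JSON, a list of rows, each an object of numbers: "x", "y", "z": the shift along the tool's x, y, z in cm; "yaw": the turn about the tool's z in units of 5 degrees (1.0 is 5 degrees); "gripper": the gripper's target within -1 to 1 (fully open at 1, half-way at 0, shut at -1). A call has 1 to 12 rows; each row shifts and turns the commanded pose from where the row before left it, along the tool's axes as they then stand; what a row does not reach is not made up. A row lasts 1/12 s, in which the tool goes at most 41.7 mm and 7.16 degrees, less where a joint would pass 70% of its speed; a pose out of reach is approached as far as the arm can. A call is refused whole if a number of a shift passes 4.17 or a number of a turn 1, either way. A call with a gripper value outside its range is refused whole. The fingers move at their own pace and stop on an object; FORCE is the grip in N (left out, the last holds). Time passes only in rows, so rows that do not move let the fingers close. It gives the time, the measured TCP pose, the force and the opening at its end, in the units of the state.
- telemetry.state(): the state, without advancing time (a new reading comes with each control period).
- cams.grab_frame(name): name is "scene" or "side" or "wrist"; returns a dict with "pixels" (384x512x3 uint8, red, green, blue), "mtx" (3x3 intrinsics, pixels), "distortion" ([k1, k2, p1, p2, k3] as OpenCV has them; the pictures are not rectified), "rvec" (rotation vector, rad) and "tvec" (3), from world to camera coordinates, as OpenCV has them. Camera axes: x right, y down, z forward; pixel columns grow to the right and rows downward; lengths in mm; the calibration is good to about 2 mm. A picture is of the moment at which its call begins. There is no depth.
- env.job_done(): hands the job in, once; it reports no verdict.
The state is a dict: "time_s": time; "qpos": joint angles; "qvel": joint speeds; "effort": joint torques, N m; "ee_pos": TCP position; "ee_rot": TCP orientation; "force": force on the tool from outside, world axes, zero at the start; "torque": the same for the moment, N m; "gripper_width": finger opening in mm.
Only numpy, scipy, OpenCV 4.12 (cv2) and the standard library are available. Lean on these libraries where they do the work, as an engineer would, in place of code of your own. Each camera call takes 0.05 s, during which the arm holds its last target. There are 200 camera calls.

TASK

Take the post with the square clamp head out of the storage block and slide it upright into the post holder, past the side spring plunger, until it is fully home: its foot holding the hidden seat button at the bottom of the bore pressed in. Push gently and stop as soon as you feel it bottom, then let go and leave it standing there gripped by the plunger. Leave the round-headed spare post in the block.

Things in the scene. Friction and masses are not known exactly. Their poses are not given: they have to be found in the camera images.
- clamp_post: the post to move: steel shaft 14 mm diameter and 90 mm long, its foot tapering over the lowest 8 mm to an 8 mm flat; above the shaft a square clamp head 24 x 24 mm and 30 mm high (from 90 to 120 mm above the foot) with a thumb screw sticking 12 mm out of its +x face at 109 mm. Mass about 0.15 kg. Origin at the centre of the foot, z up along the shaft; the plain faces across its y axis are 24 mm apart and best to grip.
- spare_post: the other post in the block, to be left alone: same shaft, but a round platform 34 mm in diameter and 14 mm high on top (88 to 102 mm above the foot). Origin at the centre of its foot, z up.
- storage_block: fixed grey storage block 50 x 150 x 45 mm (plinth 56 x 156 mm). Two upright square holes 15.5 mm wide and 33 mm deep, at y = -45 and +45 mm; a post stands in each, in either order, foot 12 mm above the worktop. Origin at the centre of the underside.
- post_holder: fixed post holder: base plate 92 x 72 x 10 mm, upright round tube 36 mm in diameter, top 90 mm above the worktop, bore 16 mm. A spring plunger enters the bore from the +y side 60 mm above the worktop, its knob 44 mm from the axis. The seat height is adjustable and out of sight: a post fully home has its foot 20 to 40 mm above the worktop. Origin on the bore's axis at the underside, z up.
- holder_mouth (a point): centre of the bore's mouth, on top of the post holder, 90 mm above the worktop.
- plunger (a joint): how far the spring plunger is pushed outward, m: 0 = nose 3.9 mm proud of the bore wall, about 0.001 to 0.003 with a post's shaft in the bore. Spring force 8 N at rest, rising 0.8 N per mm; sliding the shaft past it takes a push of 3 to 12 N.
- seat_button (a joint): travel of the sprung seat button (12 mm wide, flat) at the bottom of the bore, m: 0 = free, 0.003 = fully in, rigid, post home. It pushes back with 1 to 2.5 N; the plunger's grip holds the post down against it. A push of 15 to 20 N seats the post; over 35 N on the button, or 80 N of contact in all on the holder (plunger squeeze of some 20 N included), damages it.

How it is judged:
By the outcome, as a careful person would: the job done as asked, in the order asked, and still so for the second after the job is handed in, with the robot touching nothing.
It also fails if it takes over 51 s, if anything falls off the work surface, if the arm or the gripper's body presses on something with over 40 N, if the wrist force passes 120 N, or if a joint passes its speed limit or range.

## Working session

There is one attempt and no reset: what is moved stays moved. The work goes in short steps, Python scripts to look and compute and a shell command to move; the robot and the scene stay as the last step left them, time stands still between calls to the robot, and variables do not carry over. Pictures are saved under pics/ and viewed, about 8 in all and at most 12, crops included, and the job is handed in when it is done.

```bash
mkdir -p pics; cat > h.py <<'E'
import numpy as np, cv2
from workcell import telemetry, cams, env
def grab(n, f):
    g=cams.grab_frame(n); cv2.imwrite('pics/'+f+'.png', g['pixels'][:,:,::-1])
    np.savez('pics/'+f+'.npz', **{k:np.asarray(v) for k,v in g.items()}); return g
def load(f): return dict(np.load('pics/'+f+'.npz'))
def ray(g,px):
    p=np.array(px,float).reshape(-1,1,2)
    u=cv2.undistortPoints(p,g['mtx'],g['distortion'])[:,0]
    R=cv2.Rodrigues(np.array(g['rvec'],float))[0]; t=np.array(g['tvec'],float).ravel()
    return -R.T@t, np.c_[u,np.ones(len(u))]@R
def plane(g,px,z):
    c,d=ray(g,px); return c+d*((z-c[2])/d[:,2:])
def tri(g1,p1,g2,p2):
    c1,d1=ray(g1,[p1]); c2,d2=ray(g2,[p2]); A=np.c_[d1[0],-d2[0]]
    s=np.linalg.lstsq(A,c2-c1,rcond=None)[0]; a=c1+d1[0]*s[0]; b=c2+d2[0]*s[1]
    return (a+b)/2, np.linalg.norm(a-b)
def proj(g,P):
    return cv2.projectPoints(np.array(P,float).reshape(-1,3),g['rvec'],g['tvec'],g['mtx'],g['distortion'])[0][:,0]
E
python3 - <<'E'
from h import *
a=grab('scene','s0');b=grab('side','d0');grab('wrist','w0')
for g in (a,b): print(ray(g,[(256,192)]))
print(telemetry.state())
x=np.hstack([a['pixels'],b['pixels']])
E
```

```text
(array([177.00518924, 421.41602289, 711.07941431]), array([[ 0.45047221, -0.52079944, -0.72574141]]))
(array([ 153.06813406, -678.60200041,  393.06045634]), array([[ 0.45188096,  0.7917696 , -0.41133656]]))
{'time_s': 0.15, 'qpos': array([ 7.20225303e+01,  1.83431494e+01,  8.96892236e+01,  1.73792629e-04,
        7.20413509e+01, -1.14690953e+00]), 'qvel': array([ 0.09555787, -0.24207148, -0.08185958, -0.02002149, -0.01608209,
        0.00134147]), 'effort': array([-2.06982368e-04, -4.12775373e+01, -2.32156724e+01,  7.27353059e-02,
        4.32292430e-02, -8.07621200e-05]), 'ee_pos': array([166.39363049, 550.05577683, 235.32179029]), 'ee_rot': array([-1.79926294e+02, -1.64088155e-03,  1.63169385e+02]), 'force': array([ 0.14890409,  0.23062617, -0.70486699]), 'torque': array([ 0.00853844,  0.00784959, -0.00633391]), 'gripper_width': 91.52855747181492}
```

View pics/s0.png

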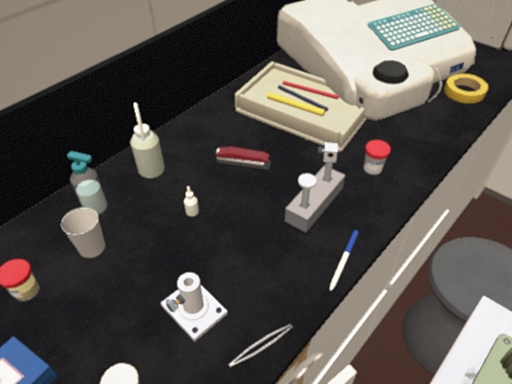

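View pics/d0.png

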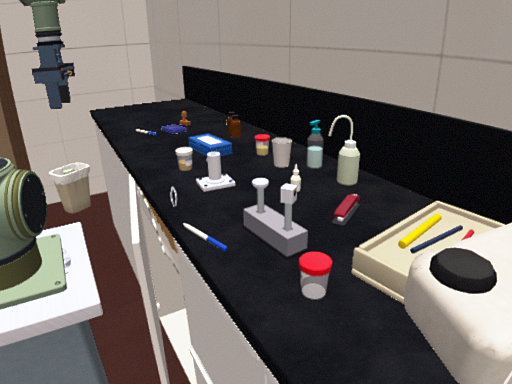

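The scene view shows the holder mouth near (189,281), the clamp head near (330,150) and the round spare near (307,181). In the side view they are near (214,155), (289,193) and (261,183). Next I'll triangulate them.

```bash
python3 - <<'E'
from h import *
a=load('s0');b=load('d0')
for n,p,q in [('head',(330,150),(289,193)),('spare',(307,181),(261,183)),('mouth',(189,280),(214,155))]:
    print(n,tri(a,p,b,q))
print(plane(a,[(189,280)],90),plane(a,[(331,146)],132))
# block top corners / base-plate corners rough
print(plane(a,[(286,208),(312,219),(345,177)],45)); print(plane(a,[(162,308),(197,335),(227,313),(190,282)],10))
def z(g,x,y,w,h,s): return cv2.resize(g['pixels'][y:y+h,x:x+w,::-1],None,fx=s,fy=s,interpolation=cv2.INTER_CUBIC)
A=z(a,270,130,100,100,4);B=z(a,150,260,100,100,4)
cv2.imwrite('pics/c0.png',np.hstack([A,B]))
E
```

```text
head (array([ 506.84076044, -183.93953417,  117.90203628]), np.float64(2.5807257670463324))
spare (array([497.59506565, -95.66082893, 107.36591734]), np.float64(0.6337422685649188))
mouth (array([519.75817079, 191.03473813,  84.20410659]), np.float64(2.263801995758345))
[[517.84860673 192.76275169  90.        ]] [[ 505.55090291 -181.49719004  132.        ]]
[[ 517.36482834  -61.84358903   45.        ]
 [ 461.96694087  -71.94399923   45.        ]
 [ 477.01248303 -209.40852653   45.        ]]
[[556.30859474 232.1664772   10.        ]
 [474.85826601 227.94141097  10.        ]
 [464.40780279 166.9208574   10.        ]
 [557.32237399 165.06261481  10.        ]]
```

View pics/c0.png

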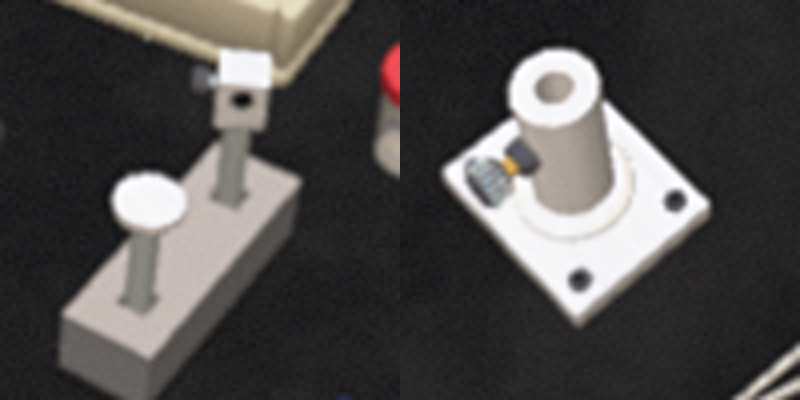

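The head's sides are turned about 45° from the block axis, and the screw points left in the image. I'll work out the move that brings the wrist camera over it.

```bash
cat >> h.py <<'E'
def plan(target,yaw,n,start=None,yaw0=None):
    """rows in tool axes (cm, 5deg units), shift taken along axes before the row's turn"""
    s=telemetry.state(); p=np.array(s['ee_pos'] if start is None else start); y0=s['ee_rot'][2] if yaw0 is None else yaw0
    d=(np.array(target)-p)/n; dy=((yaw-y0+180)%360-180)/n
    for i in range(n):
        a=np.radians(y0+dy*i)
        print(i,np.round([(d@[np.cos(a),np.sin(a),0])/10,(d@[np.sin(a),-np.cos(a),0])/10,-d[2]/10,-dy/5],2))
E
python3 - <<'E'
from h import *
w=load('w0');c,d=ray(w,[(256,192)]);s=telemetry.state();a=np.radians(s['ee_rot'][2])
R=np.array([[np.cos(a),np.sin(a),0],[np.sin(a),-np.cos(a),0],[0,0,-1]])
print('cam in tool',R.T@(c-s['ee_pos']),R.T@d[0])
A=load('s0')
q=plane(A,[(270+218/4,130+51/4),(270+271/4,130+51/4),(270+270/4,130+87/4),(270+215/4,130+84/4),(270+200/4,130+75/4)],132); print(q)
plan([507,-184,300],40,25)
E
```

```text
cam in tool [  77.42635712   -0.28420827 -148.21121735] [-0.28025054  0.00748552  0.95996276]
[[ 520.68457519 -181.33763872  132.        ]
 [ 500.98196646 -197.91358801  132.        ]
 [ 486.6047514  -175.62866402  132.        ]
 [ 507.88189563 -160.51528219  132.        ]
 [ 517.13543924 -161.22487745  132.        ]]
0 [-2.15 -2.42 -0.26  0.99]
1 [-2.35 -2.22 -0.26  0.99]
2 [-2.54 -2.01 -0.26  0.99]
3 [-2.7  -1.79 -0.26  0.99]
4 [-2.84 -1.55 -0.26  0.99]
5 [-2.97 -1.3  -0.26  0.99]
6 [-3.07 -1.04 -0.26  0.99]
7 [-3.14 -0.77 -0.26  0.99]
8 [-3.2  -0.5  -0.26  0.99]
9 [-3.23 -0.22 -0.26  0.99]
10 [-3.24  0.06 -0.26  0.99]
11 [-3.22  0.33 -0.26  0.99]
12 [-3.18  0.61 -0.26  0.99]
13 [-3.12  0.88 -0.26  0.99]
14 [-3.03  1.14 -0.26  0.99]
15 [-2.92  1.4  -0.26  0.99]
16 [-2.79  1.65 -0.26  0.99]
17 [-2.64  1.88 -0.26  0.99]
18 [-2.46  2.1  -0.26  0.99]
19 [-2.28  2.3  -0.26  0.99]
20 [-2.07  2.49 -0.26  0.99]
21 [-1.85  2.66 -0.26  0.99]
22 [-1.61  2.81 -0.26  0.99]
23 [-1.37  2.93 -0.26  0.99]
24 [-1.11  3.04 -0.26  0.99]
```

```bash
python3 -m inch '[{"x":-2.15,"y":-2.42,"z":-0.26,"yaw":1},{"x":-2.35,"y":-2.22,"z":-0.26,"yaw":1},{"x":-2.54,"y":-2.01,"z":-0.26,"yaw":1},{"x":-2.7,"y":-1.79,"z":-0.26,"yaw":1},{"x":-2.84,"y":-1.55,"z":-0.26,"yaw":1},{"x":-2.97,"y":-1.3,"z":-0.26,"yaw":1},{"x":-3.07,"y":-1.04,"z":-0.26,"yaw":1},{"x":-3.14,"y":-0.77,"z":-0.26,"yaw":1},{"x":-3.2,"y":-0.5,"z":-0.26,"yaw":1},{"x":-3.23,"y":-0.22,"z":-0.26,"yaw":1},{"x":-3.24,"y":0.06,"z":-0.26,"yaw":1},{"x":-3.22,"y":0.33,"z":-0.26,"yaw":1}]'
python3 -m inch '[{"x":-3.18,"y":0.61,"z":-0.26,"yaw":1},{"x":-3.12,"y":0.88,"z":-0.26,"yaw":1},{"x":-3.03,"y":1.14,"z":-0.26,"yaw":1},{"x":-2.92,"y":1.4,"z":-0.26,"yaw":1},{"x":-2.79,"y":1.65,"z":-0.26,"yaw":1},{"x":-2.64,"y":1.88,"z":-0.26,"yaw":1},{"x":-2.46,"y":2.1,"z":-0.26,"yaw":1},{"x":-2.28,"y":2.3,"z":-0.26,"yaw":1},{"x":-2.07,"y":2.49,"z":-0.26,"yaw":1},{"x":-1.85,"y":2.66,"z":-0.26,"yaw":1},{"x":-1.61,"y":2.81,"z":-0.26,"yaw":1},{"x":-1.37,"y":2.93,"z":-0.26}]'
python3 -m inch '[{"x":0},{"x":0}]'
python3 - <<'E'
from h import *
grab('wrist','w1')
E
```

```text
invalid input
invalid input
invalid input
```

View pics/w1.png

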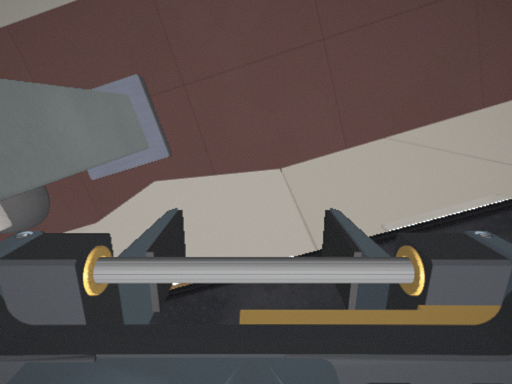

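The input was refused and the arm hasn't moved: the view shows only the gripper and the floor. Rows probably need every key.

```bash
python3 -m inch '[{"x":0,"y":0,"z":0,"yaw":0,"gripper":1}]'; python3 -m inch --help | head -20
```

```text
time_s: 0.28
ee_pos: [166.5, 550.2, 235.6]
ee_rot: [-180.0, 0.0, 163.2]
force: [0.3, -0.6, -0.3]
gripper_width: 91.3invalid input: not JSON, or not a number
```

```bash
python3 -m inch '[{"x":-2.15,"y":-2.42,"z":-0.26,"yaw":1,"gripper":1},{"x":-2.35,"y":-2.22,"z":-0.26,"yaw":1,"gripper":1},{"x":-2.54,"y":-2.01,"z":-0.26,"yaw":1,"gripper":1},{"x":-2.7,"y":-1.79,"z":-0.26,"yaw":1,"gripper":1},{"x":-2.84,"y":-1.55,"z":-0.26,"yaw":1,"gripper":1},{"x":-2.97,"y":-1.3,"z":-0.26,"yaw":1,"gripper":1},{"x":-3.07,"y":-1.04,"z":-0.26,"yaw":1,"gripper":1},{"x":-3.14,"y":-0.77,"z":-0.26,"yaw":1,"gripper":1},{"x":-3.2,"y":-0.5,"z":-0.26,"yaw":1,"gripper":1},{"x":-3.23,"y":-0.22,"z":-0.26,"yaw":1,"gripper":1},{"x":-3.24,"y":0.06,"z":-0.26,"yaw":1,"gripper":1},{"x":-3.22,"y":0.33,"z":-0.26,"yaw":1,"gripper":1}]'
python3 -m inch '[{"x":-3.18,"y":0.61,"z":-0.26,"yaw":1,"gripper":1},{"x":-3.12,"y":0.88,"z":-0.26,"yaw":1,"gripper":1},{"x":-3.03,"y":1.14,"z":-0.26,"yaw":1,"gripper":1},{"x":-2.92,"y":1.4,"z":-0.26,"yaw":1,"gripper":1},{"x":-2.79,"y":1.65,"z":-0.26,"yaw":1,"gripper":1},{"x":-2.64,"y":1.88,"z":-0.26,"yaw":1,"gripper":1},{"x":-2.46,"y":2.1,"z":-0.26,"yaw":1,"gripper":1},{"x":-2.28,"y":2.3,"z":-0.26,"yaw":1,"gripper":1},{"x":-2.07,"y":2.49,"z":-0.26,"yaw":1,"gripper":1},{"x":-1.85,"y":2.66,"z":-0.26,"yaw":1,"gripper":1},{"x":-1.61,"y":2.81,"z":-0.26,"yaw":1,"gripper":1},{"x":-1.37,"y":2.93,"z":-0.26,"yaw":1,"gripper":1}]'
python3 -m inch '[{"x":0,"y":0,"z":0,"yaw":0,"gripper":1},{"x":0,"y":0,"z":0,"yaw":0,"gripper":1}]'
python3 - <<'E'
from h import *
g=grab('wrist','w2'); print(proj(g,[507,-184,132]),proj(g,[498,-96,114]))
E
```

```text
time_s: 1.28
ee_pos: [327.7, 195.3, 267.4]
ee_rot: [180.0, -0.0, 102.9]
force: [0.6, 1.5, 0.3]
gripper_width: 91.2
time_s: 2.28
ee_pos: [483.3, -161.0, 298.4]
ee_rot: [-180.0, -0.0, 42.9]
force: [0.4, 0.7, 0.8]
gripper_width: 90.9
time_s: 2.45
ee_pos: [483.3, -160.5, 297.8]
ee_rot: [-179.9, 0.0, 43.1]
force: [-0.5, 0.4, 0.1]
gripper_width: 91.1
[[282.33584129 178.82475624]] [[221.20650419 130.20563192]]
```

View pics/w2.png

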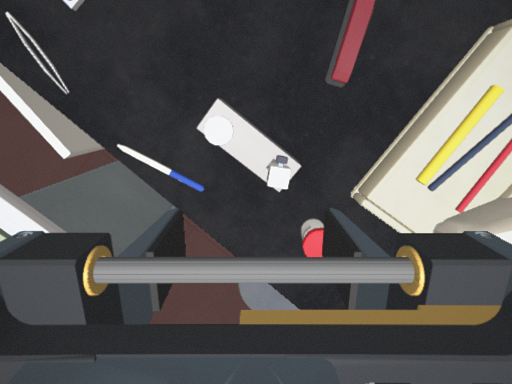

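The wrist view shows the clamp head at about (279,178) with its screw pointing up in the image, along tool +x. The spare's round top is at (218,131). Next I'll measure the head.

```bash
python3 - <<'E'
from h import *
g=load('w2');im=g['pixels'];gr=im.min(axis=2)
for t in (190,215,235):
    m=((gr>t)*255).astype(np.uint8); m[:, :190]=0; m[:,330:]=0; m[:100]=0;m[205:]=0
    for c in cv2.findContours(m,cv2.RETR_EXTERNAL,cv2.CHAIN_APPROX_NONE)[0]:
        if cv2.contourArea(c)<60: continue
        r=cv2.minAreaRect(c); print(t,r,cv2.contourArea(c))
        z=132 if r[0][0]>250 else 114
        b=plane(g,cv2.boxPoints(r),z); print('  ctr',b.mean(0).round(1),'edges',[(round(float(np.linalg.norm(e)),1),round(float(np.degrees(np.arctan2(e[1],e[0]))),1)) for e in (b[1]-b[0],b[2]-b[1])])
        # height from scene view pairing
cv2.imwrite('pics/c2.png',cv2.resize(im[100:210,180:320,::-1],None,fx=5,fy=5,interpolation=cv2.INTER_CUBIC))
print(telemetry.state()['ee_rot'])
E
```

```text
190 ((248.32855224609375, 148.1884307861328), (110.19835662841797, 38.53800964355469), 38.92754364013672) 3375.0
  ctr [ 504.  -135.2  114. ] edges [(44.0, 1.5), (127.5, -85.3)]
215 ((248.41464233398438, 148.23170471191406), (109.94633483886719, 38.2625732421875), 38.65980529785156) 3276.5
  ctr [ 504.  -135.3  114. ] edges [(43.7, 1.8), (127.2, -85.0)]
235 ((278.9119873046875, 177.48399353027344), (20.214054107666016, 19.94572639465332), 10.30484676361084) 361.5
  ctr [ 505.4 -180.1  132. ] edges [(23.3, 33.8), (23.1, -57.4)]
235 ((218.0, 130.0), (29.698482513427734, 26.870054244995117), 45.0) 611.0
  ctr [495.5 -93.3 114. ] edges [(31.0, -4.1), (33.1, -91.9)]
[-1.79912373e+02  7.52118133e-03  4.31512515e+01]
```

View pics/c2.png

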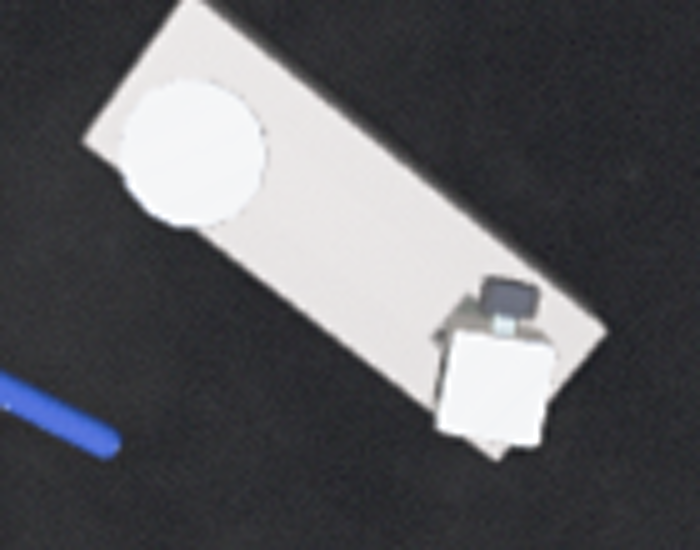

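```bash
python3 - <<'E'
from h import *
g=load('w2');a=load('s0');print(tri(g,(278.9,177.5),a,(330.9,147.0)),tri(g,(218,130.5),a,(270+149/4,130+200/4)))
plan([505.4,-180.1,200],33.1,4); plan([505.4,-180.1,121],33.1,3,start=[505.4,-180.1,200],yaw0=33.1)
E
```

```text
(array([ 505.09665859, -180.53319573,  130.31364546]), np.float64(0.36185282674312375)) (array([495.29456262, -93.29608041, 112.92130802]), np.float64(0.5559790732284757))
0 [0.06 0.76 2.45 0.5 ]
1 [0.09 0.76 2.45 0.5 ]
2 [0.13 0.76 2.45 0.5 ]
3 [0.16 0.75 2.45 0.5 ]
0 [ 0.    0.    2.63 -0.  ]
1 [ 0.    0.    2.63 -0.  ]
2 [ 0.    0.    2.63 -0.  ]
```

The head top measures 130 mm high by triangulation, which agrees with the 132 mm from the text. I'll descend, stopping short first, then grasp.

```bash
python3 -m inch '[{"x":0.06,"y":0.76,"z":2.45,"yaw":0.5,"gripper":1},{"x":0.09,"y":0.76,"z":2.45,"yaw":0.5,"gripper":1},{"x":0.13,"y":0.76,"z":2.45,"yaw":0.5,"gripper":1},{"x":0.16,"y":0.75,"z":2.45,"yaw":0.5,"gripper":1},{"x":0,"y":0,"z":0,"yaw":0,"gripper":0.6},{"x":0,"y":0,"z":2.6,"yaw":0,"gripper":0.6},{"x":0,"y":0,"z":2.6,"yaw":0,"gripper":0.6},{"x":0,"y":0,"z":2.5,"yaw":0,"gripper":0.6},{"x":0,"y":0,"z":0,"yaw":0,"gripper":0.6},{"x":0,"y":0,"z":0,"yaw":0,"gripper":0.6}]' 40
python3 -m inch '[{"x":0,"y":0,"z":0,"yaw":0,"gripper":-1},{"x":0,"y":0,"z":0,"yaw":0,"gripper":-1},{"x":0,"y":0,"z":0,"yaw":0,"gripper":-1},{"x":0,"y":0,"z":0,"yaw":0,"gripper":-1},{"x":0,"y":0,"z":0,"yaw":0,"gripper":-1},{"x":0,"y":0,"z":0,"yaw":0,"gripper":-1},{"x":0,"y":0,"z":0,"yaw":0,"gripper":-1},{"x":0,"y":0,"z":0,"yaw":0,"gripper":-1}]' 40
```

```text
time_s: 3.33
ee_pos: [505.4, -179.0, 124.0]
ee_rot: [-179.9, 0.0, 33.3]
force: [-0.9, -0.5, 0.2]
gripper_width: 72.8
time_s: 4.0
ee_pos: [505.7, -180.0, 123.3]
ee_rot: [-180.0, -0.0, 33.2]
force: [0.6, -0.3, 0.3]
gripper_width: 23.7
```

The grasp is good at 23.7 mm. I'll lift straight up, then move to a viewing pose just short of the holder.

```bash
python3 -m inch '[{"x":0,"y":0,"z":-0.5,"yaw":0,"gripper":-1},{"x":0,"y":0,"z":-1.5,"yaw":0,"gripper":-1},{"x":0,"y":0,"z":-2.2,"yaw":0,"gripper":-1},{"x":0,"y":0,"z":-2.2,"yaw":0,"gripper":-1},{"x":0,"y":0,"z":-2.2,"yaw":0,"gripper":-1},{"x":0,"y":0,"z":-2.2,"yaw":0,"gripper":-1},{"x":0,"y":0,"z":-1.5,"yaw":0,"gripper":-1},{"x":0,"y":0,"z":-0.7,"yaw":0,"gripper":-1},{"x":0,"y":0,"z":0,"yaw":0,"gripper":-1}]'
python3 - <<'E'
from h import *
s=telemetry.state();y=s['ee_rot'][2];plan([468,159,253],y,12)
E
```

```text
time_s: 4.75
ee_pos: [506.3, -180.2, 254.9]
ee_rot: [179.9, -0.1, 33.2]
force: [-0.5, 0.9, -2.6]
gripper_width: 24.0
0 [ 1.28 -2.54  0.02 -0.  ]
1 [ 1.28 -2.54  0.02 -0.  ]
2 [ 1.28 -2.54  0.02 -0.  ]
3 [ 1.28 -2.54  0.02 -0.  ]
4 [ 1.28 -2.54  0.02 -0.  ]
5 [ 1.28 -2.54  0.02 -0.  ]
6 [ 1.28 -2.54  0.02 -0.  ]
7 [ 1.28 -2.54  0.02 -0.  ]
8 [ 1.28 -2.54  0.02 -0.  ]
9 [ 1.28 -2.54  0.02 -0.  ]
10 [ 1.28 -2.54  0.02 -0.  ]
11 [ 1.28 -2.54  0.02 -0.  ]
```

```bash
python3 -m inch '[{"x":0.64,"y":-1.27,"z":0,"yaw":0,"gripper":-1},{"x":1.28,"y":-2.54,"z":0,"yaw":0,"gripper":-1},{"x":1.28,"y":-2.54,"z":0,"yaw":0,"gripper":-1},{"x":1.28,"y":-2.54,"z":0,"yaw":0,"gripper":-1},{"x":1.28,"y":-2.54,"z":0,"yaw":0,"gripper":-1},{"x":1.28,"y":-2.54,"z":0,"yaw":0,"gripper":-1},{"x":1.28,"y":-2.54,"z":0,"yaw":0,"gripper":-1},{"x":1.28,"y":-2.54,"z":0,"yaw":0,"gripper":-1},{"x":1.28,"y":-2.54,"z":0,"yaw":0,"gripper":-1},{"x":1.28,"y":-2.54,"z":0,"yaw":0,"gripper":-1},{"x":1.28,"y":-2.54,"z":0,"yaw":0,"gripper":-1},{"x":1.28,"y":-2.54,"z":0,"yaw":0,"gripper":-1}]'
python3 -m inch '[{"x":0.64,"y":-1.27,"z":0,"yaw":0,"gripper":-1},{"x":0,"y":0,"z":0,"yaw":0,"gripper":-1},{"x":0,"y":0,"z":0,"yaw":0,"gripper":-1},{"x":0,"y":0,"z":0,"yaw":0,"gripper":-1}]'
python3 - <<'E'
from h import *
g=grab('wrist','w3');b=grab('side','d3');a=grab('scene','s3')
print(proj(g,[518,192,90]))
def z(g,x,y,w,h): return cv2.resize(g['pixels'][y:y+h,x:x+w,::-1],(400,300),interpolation=cv2.INTER_CUBIC)
cv2.imwrite('pics/c3.png',np.vstack([np.hstack([z(g,0,0,512,384),z(g,200,60,160,120)]),np.hstack([z(a,120,190,160,120),z(b,150,80,160,120)])]))
E
```

```text
time_s: 5.75
ee_pos: [467.3, 146.7, 251.7]
ee_rot: [-179.9, 0.2, 33.2]
force: [1.0, -0.4, -1.2]
gripper_width: 23.8
time_s: 6.08
ee_pos: [466.8, 158.7, 252.4]
ee_rot: [-180.0, 0.1, 33.2]
force: [0.3, 0.6, -1.8]
gripper_width: 23.9
[[253.09402725 125.39270125]]
```

View pics/c3.png

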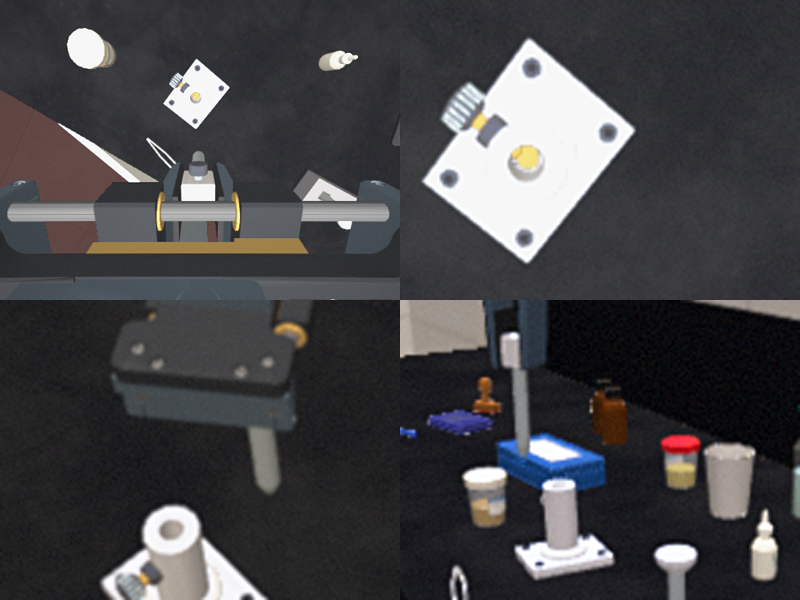

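The wrist view shows the mouth at about (250,124). The shaft hangs straight, with its foot near (227,266) in the scene view and (199,142) in the side view. I'll refine the mouth and check where the foot sits.

```bash
python3 - <<'E'
from h import *
g=load('w3');a=load('s3');b=load('d3')
im=g['pixels'][112:138,238:264]
m=((im.min(axis=2)<205)*255).astype(np.uint8)
for c in cv2.findContours(m,cv2.RETR_EXTERNAL,cv2.CHAIN_APPROX_NONE)[0]:
    if cv2.contourArea(c)>40:
        (x,y),r=cv2.minEnclosingCircle(c); e=cv2.fitEllipse(c); print('hole',x+238,y+112,r,e)
        pw=(e[0][0]+238,e[0][1]+112)
print('ray z90',plane(g,[pw],90))
gr=a['pixels'][272:300,170:212].astype(int)
# scene bore
m=((gr.min(axis=2)<190)*255).astype(np.uint8); s=None
for c in cv2.findContours(m,cv2.RETR_CCOMP,cv2.CHAIN_APPROX_NONE)[0]:
    if 15<cv2.contourArea(c)<200: e=cv2.fitEllipse(c); s=(e[0][0]+170,e[0][1]+272); print('scene bore',s,e[1])
for q in ([s] if s else [])+[(189,281)]: print('tri',tri(g,pw,a,q), plane(a,[q],90))
f,er=tri(a,(226.8,266.4),b,(199.2,142)); print('foot',f,er,'tcp',telemetry.state()['ee_pos'])
# shaft upper point as seen
E
```

```text
hole 249.89999961853027 124.69999980926514 7.021496295928955 ((11.567708969116211, 12.623946189880371), (12.630471229553223, 13.66332721710205), 175.31399536132812)
ray z90 [[516.60292019 195.61832832  90.        ]]
scene bore (187.9074001312256, 281.4918737411499) (7.273947238922119, 8.851737022399902)
tri (array([516.74412546, 195.82157197,  90.56037481]), np.float64(0.44716431985055294)) [[517.15773037 195.81480296  90.        ]]
tri (array([516.29845733, 195.02839692,  90.97283605]), np.float64(1.4044330799196765)) [[516.49251563 194.05562635  90.        ]]
foot [465.67584509 156.55951153 137.63654115] 0.28135966412277946 tcp [467.46517914 158.26902142 253.06499204]
```

```bash
python3 - <<'E'
from h import *
s=telemetry.state();plan([516.5,195.6,212],s['ee_rot'][2],4,start=[467.1,158.6,252.6])
E
```

```text
0 [ 1.54 -0.1   1.01 -0.  ]
1 [ 1.54 -0.1   1.01 -0.  ]
2 [ 1.54 -0.1   1.01 -0.  ]
3 [ 1.54 -0.1   1.01 -0.  ]
```

```bash
python3 -m inch '[{"x":1.0,"y":-0.1,"z":0,"yaw":0,"gripper":-1},{"x":2.0,"y":-0.1,"z":0,"yaw":0,"gripper":-1},{"x":2.0,"y":-0.1,"z":0,"yaw":0,"gripper":-1},{"x":1.18,"y":-0.1,"z":1.0,"yaw":0,"gripper":-1},{"x":0,"y":0,"z":2.0,"yaw":0,"gripper":-1},{"x":0,"y":0,"z":1.0,"yaw":0,"gripper":-1},{"x":0,"y":0,"z":0,"yaw":0,"gripper":-1},{"x":0,"y":0,"z":0,"yaw":0,"gripper":-1},{"x":0,"y":0,"z":0,"yaw":0,"gripper":-1}]'
python3 - <<'E'
from h import *
b=grab('side','d4');a=grab('scene','s4');print(telemetry.state()['ee_pos'])
for g in(a,b): print(proj(g,[[516.7,195.7,90],[516.7,195.7,100],[516.7,195.7,140]]))
def z(g,x,y,w,h): return cv2.resize(g['pixels'][y:y+h,x:x+w,::-1],(400,400),interpolation=cv2.INTER_CUBIC)
cv2.imwrite('pics/c4.png',np.hstack([z(a,155,230,80,80),z(b,175,100,80,80)]))
E
```

```text
time_s: 6.98
ee_pos: [517.3, 196.2, 213.9]
ee_rot: [180.0, -0.1, 33.1]
force: [-0.1, 0.1, -1.8]
gripper_width: 24.0
[517.53357547 196.37408221 214.43325121]
[[188.15886243 281.60387545]
 [187.43489128 278.17041874]
 [184.37819574 263.7061224 ]]
[[212.49565755 152.48503038]
 [212.27675699 148.99589356]
 [211.39440296 134.78032853]]
```

View pics/c4.png

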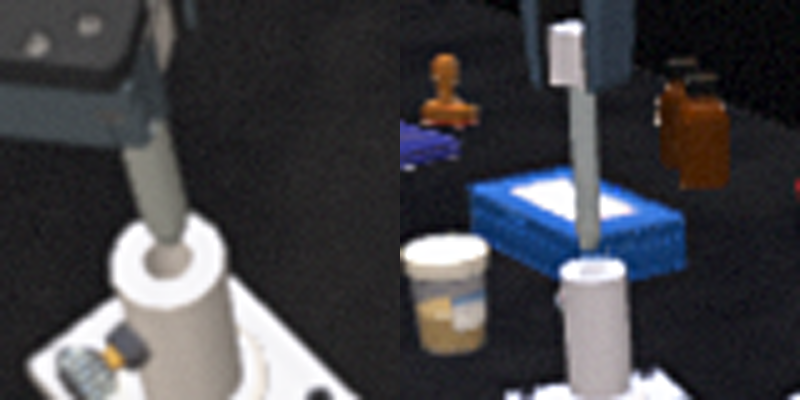

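The foot is over the mouth but looks slightly off-centre, and maybe tilted. I'll fit the shaft edges in both views to get the actual axis.

```bash
python3 - <<'E'
from h import *
def edges(g,rows,c0,half):
    out=[]
    im=g['pixels'].astype(float)
    for r in rows:
        c=c0(r); x=np.arange(int(c-half),int(c+half)+1); v=im[r,x].mean(axis=1) if not g.get('blue') else im[r,x,0]
        v=cv2.GaussianBlur(v.reshape(1,-1),(3,1),0).ravel(); d=np.diff(v); k=len(d)//2
        def sub(i):
            if 0<i<len(d)-1:
                a,b,cc=abs(d[i-1]),abs(d[i]),abs(d[i+1]); o=.5*(a-cc)/(a-2*b+cc+1e-9); return i+np.clip(o,-.5,.5)
            return i
        l=sub(np.argmax(d[:k])); q=sub(k+np.argmin(d[k:])); out.append((r,x[0]+l+.5,x[0]+q+.5))
    return np.array(out)
a=load('s4');b=load('d4')
# scene shaft rows 257-271 (clear of taper), tube rows 290-305
es=edges(a,range(259,272),lambda r:183.5+.25*(r-259)+.5,9)
ed=edges(b,range(121,134),lambda r:211+.06*(r-121),7)
td=edges(b,range(158,172),lambda r:213.8+.06*(r-155),11)
for n,e in (('scene',es),('side',ed),('sidetube',td)):
    m=(e[:,1]+e[:,2])/2; w=e[:,2]-e[:,1]; p=np.polyfit(e[:,0],m,1); print(n,'fit',p,'w',w.round(1),'mid',m.round(1))
E
```

```text
scene fit [  0.25610467 117.5803574 ] w [ 9.5 10.  10.3 10.2  9.9 10.1 10.1  9.8  9.8  9.9  9.8  9.8  9.6] mid [184.  184.2 184.4 184.6 184.9 185.2 185.5 185.7 185.9 186.2 186.6 186.8
 186.9]
side fit [5.48782553e-02 2.04267677e+02] w [5.1 5.1 5.1 5.  5.1 5.1 5.2 4.9 5.  4.9 5.  4.9 4.7] mid [211.  211.1 211.1 211.  211.1 211.1 211.1 211.3 211.3 211.3 211.4 211.6
 211.8]
sidetube fit [1.12602545e-01 1.95140393e+02] w [13.5 14.1 14.2 13.6 12.9 12.8 12.9 13.  13.  12.9 12.9 12.8 12.7 12.7] mid [213.  212.7 212.8 213.3 213.6 213.7 213.9 213.9 213.9 213.9 214.  214.1
 214.1 214.2]
```

```bash
python3 - <<'E'
from h import *
a=load('s4');b=load('d4')
for cs,cd in ((0,0),(.25,-.6)):
    N=[];D=[]
    for g,(k,q),rows,c in ((a,(.2561,117.58),(259,271),cs),(b,(.0549,204.268),(121,133),cd)):
        c0,d=ray(g,[(k*r+q+c,r) for r in rows]); n=np.cross(d[0],d[1]); n/=np.linalg.norm(n); N.append(n);D.append(n@c0)
    N=np.array(N);D=np.array(D)
    for z in (90,103,150,205): print((cs,cd),z,np.linalg.solve(N[:,:2],D-N[:,2]*z).round(2))
E
```

```text
(0, 0) 90 [516.18 193.29]
(0, 0) 103 [516.37 193.55]
(0, 0) 150 [517.06 194.52]
(0, 0) 205 [517.87 195.66]
(0.25, -0.6) 90 [514.63 193.8 ]
(0.25, -0.6) 103 [514.83 194.07]
(0.25, -0.6) 150 [515.55 195.04]
(0.25, -0.6) 205 [516.39 196.18]
```

The post hangs about 1.4° off in the jaws, and its foot is about 2.4 mm toward tool −x from the mouth axis. I'll shift +x by 2 mm and lower it to just above the plunger.

```bash
python3 -m inch '[{"x":0.2,"y":0,"z":0,"yaw":0,"gripper":-1},{"x":0,"y":0,"z":0.4,"yaw":0,"gripper":-1},{"x":0,"y":0,"z":0.5,"yaw":0,"gripper":-1},{"x":0,"y":0,"z":0.5,"yaw":0,"gripper":-1},{"x":0,"y":0,"z":0,"yaw":0,"gripper":-1}]'
python3 -m inch '[{"x":0,"y":0,"z":0.2,"yaw":0,"gripper":-1},{"x":0,"y":0,"z":0.2,"yaw":0,"gripper":-1},{"x":0,"y":0,"z":0.2,"yaw":0,"gripper":-1},{"x":0,"y":0,"z":0.2,"yaw":0,"gripper":-1},{"x":0,"y":0,"z":0,"yaw":0,"gripper":-1}]'
```

```text
time_s: 7.5
ee_pos: [518.0, 197.1, 197.9]
ee_rot: [-180.0, 0.2, 33.2]
force: [0.6, -0.2, -1.6]
gripper_width: 24.2
time_s: 7.92
ee_pos: [518.6, 197.4, 190.9]
ee_rot: [-180.0, 0.0, 33.2]
force: [0.2, -0.5, -1.3]
gripper_width: 23.6
```

The foot is about 11 mm into the bore with no side load. I'll carry on down to the plunger.

```bash
for i in 1; do python3 -m inch '[{"x":0,"y":0,"z":0.3,"yaw":0,"gripper":-1},{"x":0,"y":0,"z":0.3,"yaw":0,"gripper":-1},{"x":0,"y":0,"z":0.3,"yaw":0,"gripper":-1},{"x":0,"y":0,"z":0,"yaw":0,"gripper":-1}]'; done
python3 -m inch '[{"x":0,"y":0,"z":0.2,"yaw":0,"gripper":-1},{"x":0,"y":0,"z":0.2,"yaw":0,"gripper":-1},{"x":0,"y":0,"z":0,"yaw":0,"gripper":-1}]'
python3 -m inch '[{"x":0,"y":0,"z":0.2,"yaw":0,"gripper":-1},{"x":0,"y":0,"z":0.2,"yaw":0,"gripper":-1},{"x":0,"y":0,"z":0,"yaw":0,"gripper":-1}]'
```

```text
time_s: 8.25
ee_pos: [518.5, 197.3, 181.6]
ee_rot: [-180.0, 0.1, 33.2]
force: [-0.2, 0.9, -2.0]
gripper_width: 23.8
time_s: 8.5
ee_pos: [518.6, 197.4, 177.9]
ee_rot: [-180.0, 0.0, 33.2]
force: [-0.4, 0.2, -1.5]
gripper_width: 23.7
time_s: 8.75
ee_pos: [518.6, 197.4, 173.9]
ee_rot: [-180.0, 0.0, 33.2]
force: [0.1, 0.0, -2.5]
gripper_width: 23.9
```

```bash
python3 -m inch '[{"x":0,"y":0,"z":0.2,"yaw":0,"gripper":-1},{"x":0,"y":0,"z":0.2,"yaw":0,"gripper":-1},{"x":0,"y":0,"z":0,"yaw":0,"gripper":-1}]'
python3 -m inch '[{"x":0,"y":0,"z":0.2,"yaw":0,"gripper":-1},{"x":0,"y":0,"z":0.2,"yaw":0,"gripper":-1},{"x":0,"y":0,"z":0,"yaw":0,"gripper":-1}]'
```

```text
time_s: 9.0
ee_pos: [518.6, 197.3, 169.9]
ee_rot: [-180.0, 0.0, 33.2]
force: [-0.7, 0.8, -1.8]
gripper_width: 23.9
time_s: 9.25
ee_pos: [518.8, 196.8, 166.3]
ee_rot: [179.9, 0.0, 33.2]
force: [0.3, -3.0, -0.5]
gripper_width: 23.9
```

The plunger has made contact, with a −y force building. I'll continue in small steps.

```bash
for k in 1 2; do :; done; python3 -m inch '[{"x":0,"y":0,"z":0.15,"yaw":0,"gripper":-1},{"x":0,"y":0,"z":0.15,"yaw":0,"gripper":-1},{"x":0,"y":0,"z":0,"yaw":0,"gripper":-1}]'
python3 -m inch '[{"x":0,"y":0,"z":0.15,"yaw":0,"gripper":-1},{"x":0,"y":0,"z":0.15,"yaw":0,"gripper":-1},{"x":0,"y":0,"z":0,"yaw":0,"gripper":-1}]'
python3 -m inch '[{"x":0,"y":0,"z":0.15,"yaw":0,"gripper":-1},{"x":0,"y":0,"z":0.15,"yaw":0,"gripper":-1},{"x":0,"y":0,"z":0,"yaw":0,"gripper":-1}]'
```

```text
time_s: 9.5
ee_pos: [518.8, 196.9, 163.1]
ee_rot: [180.0, 0.0, 33.2]
force: [1.0, -2.9, 1.6]
gripper_width: 23.8
time_s: 9.75
ee_pos: [519.0, 196.8, 160.3]
ee_rot: [179.9, 0.0, 33.2]
force: [0.4, -4.5, 0.7]
gripper_width: 23.9
time_s: 10.0
ee_pos: [518.9, 196.9, 156.7]
ee_rot: [179.9, 0.0, 33.2]
force: [1.1, -4.5, -3.4]
gripper_width: 23.7
```

```bash
python3 -m inch '[{"x":0,"y":0,"z":0.1,"yaw":0,"gripper":-1},{"x":0,"y":0,"z":0.1,"yaw":0,"gripper":-1},{"x":0,"y":0,"z":0,"yaw":0,"gripper":-1}]'
python3 -m inch '[{"x":0,"y":0,"z":0.1,"yaw":0,"gripper":-1},{"x":0,"y":0,"z":0.1,"yaw":0,"gripper":-1},{"x":0,"y":0,"z":0,"yaw":0,"gripper":-1}]'
python3 -m inch '[{"x":0,"y":0,"z":0.1,"yaw":0,"gripper":-1},{"x":0,"y":0,"z":0.1,"yaw":0,"gripper":-1},{"x":0,"y":0,"z":0,"yaw":0,"gripper":-1}]'
```

```text
time_s: 10.25
ee_pos: [519.0, 196.9, 155.2]
ee_rot: [179.9, 0.0, 33.2]
force: [0.2, -5.3, 0.8]
gripper_width: 23.4
time_s: 10.5
ee_pos: [519.0, 196.9, 153.4]
ee_rot: [179.9, 0.0, 33.2]
force: [0.1, -5.8, 1.9]
gripper_width: 23.8
time_s: 10.75
ee_pos: [518.9, 196.9, 151.1]
ee_rot: [179.9, 0.0, 33.2]
force: [0.4, -5.1, -0.3]
gripper_width: 23.8
```

```bash
python3 -m inch '[{"x":-0.05,"y":0.08,"z":0.1,"yaw":0,"gripper":-1},{"x":0,"y":0,"z":0.1,"yaw":0,"gripper":-1},{"x":0,"y":0,"z":0,"yaw":0,"gripper":-1}]'
python3 -m inch '[{"x":0,"y":0,"z":0.1,"yaw":0,"gripper":-1},{"x":0,"y":0,"z":0.1,"yaw":0,"gripper":-1},{"x":0,"y":0,"z":0,"yaw":0,"gripper":-1}]'
python3 -m inch '[{"x":0,"y":0,"z":0.1,"yaw":0,"gripper":-1},{"x":0,"y":0,"z":0.1,"yaw":0,"gripper":-1},{"x":0,"y":0,"z":0,"yaw":0,"gripper":-1}]'
```

```text
time_s: 11.0
ee_pos: [519.1, 196.6, 149.7]
ee_rot: [-180.0, -0.1, 33.2]
force: [0.9, -4.7, 2.5]
gripper_width: 23.8
time_s: 11.25
ee_pos: [519.0, 196.6, 147.2]
ee_rot: [180.0, -0.0, 33.2]
force: [1.4, -3.6, 0.4]
gripper_width: 23.8
time_s: 11.5
ee_pos: [519.1, 196.6, 145.3]
ee_rot: [180.0, -0.0, 33.2]
force: [1.7, -3.7, 2.8]
gripper_width: 23.8
```

```bash
python3 -m inch '[{"x":0,"y":0,"z":0.1,"yaw":0,"gripper":-1},{"x":0,"y":0,"z":0.1,"yaw":0,"gripper":-1},{"x":0,"y":0,"z":0,"yaw":0,"gripper":-1}]'
python3 -m inch '[{"x":0,"y":0,"z":0.1,"yaw":0,"gripper":-1},{"x":0,"y":0,"z":0.1,"yaw":0,"gripper":-1},{"x":0,"y":0,"z":0,"yaw":0,"gripper":-1}]'
```

```text
time_s: 11.75
ee_pos: [519.0, 196.6, 143.4]
ee_rot: [180.0, -0.0, 33.2]
force: [1.3, -4.5, 2.0]
gripper_width: 23.5
time_s: 12.0
ee_pos: [518.9, 196.6, 141.0]
ee_rot: [-180.0, -0.0, 33.2]
force: [1.5, -4.2, 0.1]
gripper_width: 23.6
```

```bash
python3 -m inch '[{"x":0,"y":0,"z":0.1,"yaw":0,"gripper":-1},{"x":0,"y":0,"z":0,"yaw":0,"gripper":-1}]'
```

```text
time_s: 12.17
ee_pos: [518.9, 196.5, 140.0]
ee_rot: [-180.0, -0.0, 33.2]
force: [1.3, -4.0, -0.1]
gripper_width: 23.7
```

```bash
python3 -m inch '[{"x":0,"y":0,"z":0.1,"yaw":0,"gripper":-1},{"x":0,"y":0,"z":0.1,"yaw":0,"gripper":-1},{"x":0,"y":0,"z":0,"yaw":0,"gripper":-1}]'
python3 -m inch '[{"x":0,"y":0,"z":0.1,"yaw":0,"gripper":-1},{"x":0,"y":0,"z":0,"yaw":0,"gripper":-1}]'
```

```text
time_s: 12.42
ee_pos: [518.9, 196.5, 138.2]
ee_rot: [-180.0, -0.0, 33.2]
force: [1.7, -3.1, 0.5]
gripper_width: 23.9
time_s: 12.58
ee_pos: [518.9, 196.5, 137.2]
ee_rot: [-180.0, -0.0, 33.2]
force: [1.2, -4.4, 0.8]
gripper_width: 23.6
```

```bash
python3 -m inch '[{"x":0,"y":0,"z":0.1,"yaw":0,"gripper":-1},{"x":0,"y":0,"z":0,"yaw":0,"gripper":-1}]'
```

```text
time_s: 12.75
ee_pos: [518.9, 196.5, 136.3]
ee_rot: [-180.0, -0.0, 33.2]
force: [1.7, -3.6, 2.0]
gripper_width: 23.7
```

```bash
python3 -m inch '[{"x":0,"y":0,"z":0.1,"yaw":0,"gripper":-1},{"x":0,"y":0,"z":0,"yaw":0,"gripper":-1},{"x":0,"y":0,"z":0,"yaw":0,"gripper":-1}]'
```

```text
time_s: 13.0
ee_pos: [518.9, 196.5, 135.2]
ee_rot: [-180.0, -0.0, 33.2]
force: [1.4, -4.7, 2.3]
gripper_width: 23.5
```

```bash
python3 -m inch '[{"x":0,"y":0,"z":0.1,"yaw":0,"gripper":-1},{"x":0,"y":0,"z":0,"yaw":0,"gripper":-1},{"x":0,"y":0,"z":0,"yaw":0,"gripper":-1}]'
```

```text
time_s: 13.25
ee_pos: [518.9, 196.6, 134.4]
ee_rot: [-180.0, -0.0, 33.2]
force: [1.0, -3.9, 3.4]
gripper_width: 23.6
```

```bash
python3 -m inch '[{"x":0,"y":0,"z":0.1,"yaw":0,"gripper":-1},{"x":0,"y":0,"z":0,"yaw":0,"gripper":-1},{"x":0,"y":0,"z":0,"yaw":0,"gripper":-1}]'
```

```text
time_s: 13.5
ee_pos: [519.0, 196.6, 134.3]
ee_rot: [180.0, -0.1, 33.2]
force: [-0.2, -4.1, 8.7]
gripper_width: 23.7
```

The force jumped to 8.7 N and the descent stopped, so it's bottoming. One more gentle push will bring it to about 15 N.

```bash
python3 -m inch '[{"x":0,"y":0,"z":0.08,"yaw":0,"gripper":-1},{"x":0,"y":0,"z":0,"yaw":0,"gripper":-1},{"x":0,"y":0,"z":0,"yaw":0,"gripper":-1}]'
```

```text
time_s: 13.75
ee_pos: [519.0, 196.6, 134.2]
ee_rot: [180.0, -0.1, 33.2]
force: [-1.6, -4.3, 12.8]
gripper_width: 23.4
```

```bash
python3 -m inch '[{"x":0,"y":0,"z":0.06,"yaw":0,"gripper":-1},{"x":0,"y":0,"z":0,"yaw":0,"gripper":-1},{"x":0,"y":0,"z":0,"yaw":0,"gripper":-1}]'
```

```text
time_s: 14.0
ee_pos: [519.1, 196.6, 134.1]
ee_rot: [180.0, -0.1, 33.2]
force: [-1.5, -5.0, 16.2]
gripper_width: 23.8
```

It's seated: 16 N with the position not moving. I'll ease off most of the push, open and retreat upward.

```bash
python3 -m inch '[{"x":0,"y":0,"z":-0.15,"yaw":0,"gripper":-1},{"x":0,"y":0,"z":0,"yaw":0,"gripper":0.3},{"x":0,"y":0,"z":0,"yaw":0,"gripper":0.3},{"x":0,"y":0,"z":0,"yaw":0,"gripper":0.3},{"x":0,"y":0,"z":0,"yaw":0,"gripper":0.3},{"x":0,"y":0,"z":0,"yaw":0,"gripper":0.3}]'
python3 -m inch '[{"x":0,"y":0,"z":-1,"yaw":0,"gripper":0.3},{"x":0,"y":0,"z":-2,"yaw":0,"gripper":0.3},{"x":0,"y":0,"z":-2,"yaw":0,"gripper":0.3},{"x":0,"y":0,"z":-2,"yaw":0,"gripper":0.3},{"x":-2,"y":0,"z":-2,"yaw":0,"gripper":0.3},{"x":-3,"y":0,"z":-2,"yaw":0,"gripper":0.3},{"x":-3,"y":0,"z":0,"yaw":0,"gripper":0.3},{"x":0,"y":0,"z":0,"yaw":0,"gripper":0.3},{"x":0,"y":0,"z":0,"yaw":0,"gripper":0.3}]'
python3 - <<'E'
from h import *
g=grab('wrist','w5');b=grab('side','d5');a=grab('scene','s5')
print(proj(g,[516.7,195.7,143]))
def z(g,x,y,w,h): return cv2.resize(g['pixels'][y:y+h,x:x+w,::-1],(400,300),interpolation=cv2.INTER_CUBIC)
cv2.imwrite('pics/c5.png',np.vstack([np.hstack([z(g,0,0,512,384),z(g,200,60,160,120)]),np.hstack([z(a,140,230,120,90),z(b,155,100,120,90)])]))
E
```

```text
time_s: 14.5
ee_pos: [518.5, 196.8, 132.9]
ee_rot: [-179.9, 0.0, 33.2]
force: [0.1, 0.5, -0.0]
gripper_width: 54.4
time_s: 15.25
ee_pos: [451.2, 152.4, 244.7]
ee_rot: [180.0, -0.1, 33.1]
force: [0.4, 0.4, 0.3]
gripper_width: 59.1
[[252.23455916 108.9278079 ]]
```

View pics/c5.png

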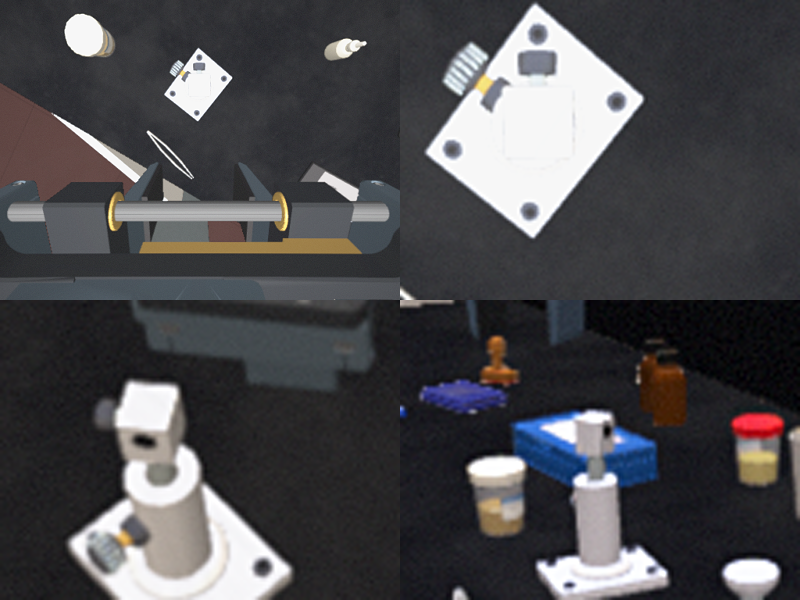

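The post stands upright in the holder with the gripper clear, head top at about (185,261) in the scene view and (256,109) in the wrist view. I'll check its height once.

```bash
python3 - <<'E'
from h import *
g=load('w5');a=load('s5');b=load('d5')
print(tri(g,(255.6,108.8),a,(185.3,260.6)),tri(a,(185.3,260.6),b,(213.2,133.9)))
E
```

```text
(array([518.00059217, 192.83305883, 143.57160313]), np.float64(1.251222105489924)) (array([519.45965651, 191.4429647 , 142.36835789]), np.float64(1.8994237732825126))
```

```bash
python3 -c "
from workcell import env; print(env.job_done())"
```

```text
the job is handed in; nothing more can be done
None
```

The clamp post is standing upright in the post holder, past the spring plunger and fully home by all my checks, and the job is handed in at about 15.5 s of the 51 s.

- **Seating:** I slid it down in small steps until it bottomed. The push then rose from 3.4 to 8.7, 12.8 and 16.2 N while the tool sank only 0.3 mm. I stopped there, eased off, opened the gripper and backed away.
- **Height check:** after release the head top measured 142.4–143.6 mm, so the foot is about 23 mm above the worktop. The arm readings also give 23 mm, and that is within the 20–40 mm range for a seated post.
- **Still upright:** the last pictures show the post straight and the gripper clear, with no force reading on the arm. I left the spare post alone, but the last pictures show only its platform, so I did not check it closely.

Some things were off or not confirmed:
- **Refused moves:** my first three move calls were refused because every row must contain all five values. The arm did not move.
- **Tilt in the jaws:** the post hung about 1.4° off, so I shifted it 2 mm before inserting.
- **Head position:** the final sideways readings of the head from hand-picked pixels differ by 3–5 mm from the bore axis I measured. I put this down mostly to picking error and the post being pushed toward −y by the plunger.
- **Seat button:** I could not see it directly; I inferred that it is pressed from the force and height.

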